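Lean the washed cover plate against the manifold stack to dry

TASK

The freshly washed cover plate must dry with both faces in the air. First set the V-block on the chest top as a foot stop in front of the middle of the long robot-side face of the manifold stack, standing as it is now, its long side parallel to that face and with a gap of about 45 mm between the two. Then lift the plate out of its slotted stand and lean it back against the middle of the stack, squarely, with its lower edge down on the chest top in the gap just behind the V-block and its upper part resting on the stack; let go of it and do not disturb the tape roll, glue bottle, micrometer or screwdriver.

Things in the scene. Friction and masses are not known exactly. Their poses are not given: they have to be found in the camera images.
- stack: Two dark milled manifold blocks lying flat one on the other, 94 (x) x 158 (y) x 72 mm high together, too heavy to move (fixed). Origin at the centre of the underside, on the chest top. x = short horizontal side, y = long side, z up. The long face at x = -47 mm looks towards the robot (turned up to 20 degrees); the plate is to lean on the upper edge of this face, 72 mm up. The long sides have shallow cut-outs in the middle that look open; for contact treat them as flat.
- plate_mid (a point): Centre of the flat rectangular aluminium cover plate: 10 mm thick (x), 110 mm wide (y), 125 mm high (z, upwards as it stands), with one large and four small through holes, about 0.35 kg. Both faces are alike. It starts upright in the stand's slot, free to lift straight up; its centre is then 72.5 mm and its upper edge 135 mm above the chest top. The 30 mm bore is close to the centre (spans 51 to 82 mm above the lower edge); the upper 25 mm is solid between the corner holes.
- plate_foot (a point): Middle of the plate's lower edge (half-way through the thickness), 62.5 mm below its centre along the plate's z; axes as the plate's.
- plate_top (a point): Middle of the plate's upper edge, 62.5 mm above its centre along the plate's z; axes as the plate's.
- stand: Fixed wooden stand, 70 (x) x 130 (y) x 36 mm high, with one straight slot along y through its middle, 14 mm wide, open at the top and both ends, slot floor 10 mm above the chest top. Origin at the centre of its underside, z up. The plate stands in the slot. The chest top round about has a rim 24 mm high round its edges, front edge 0.33 m and back edge 0.70 m ahead of the robot base.
- v_block_mid (a point): Centre of the loose dark steel V-block: 45 mm (x) x 68 mm (y) x 55 mm high, about 0.7 kg, V notch open at the top and running along x. It stands on the chest top, this point 27.5 mm above it; z up. Grasp it across x (45 mm), low down under the notch.
- tape: Roll of yellow tape lying flat, 101 mm across, 19 mm high, origin at the centre of its underside. Bystander.
- glue: Small blue glue bottle, 35 mm across, 76 mm high, origin at the centre of its underside. Bystander.
- micrometer: Micrometer lying flat near the front edge, 47 (x) x 155 (y) x 16 mm, origin at the centre of its underside. Bystander.
- screwdriver: Screwdriver lying near the front edge, 23 (x) x 197 (y) x 23 mm, origin at the centre of its underside. Bystander.
- plate: The cover plate itself; origin at the middle of its lower edge, the same point and axes as plate_foot.
- v_block: The V-block itself; origin at the centre of its underside, axes as v_block_mid.
Things that resemble listed ones, but are neither listed nor needed, are in the scene too. Of the things that look like the v_block, the smaller one is meant.

How it is judged:
On the way, in this order (a step that is already met when the one before it is completed fails the run):
1. the V-block stands released in front of the stack as a foot stop (x of v_block_mid in the frame of stack between -0.1295 and -0.0995 m and y of v_block_mid in the frame of stack between -0.03 and 0.03 m and angle between the y axis of v_block_mid and the y axis of stack, either way round below 0.2 rad and height (world z) of v_block_mid below 0.031 m and angle between v_block_mid's own z axis and vertical below 0.1 rad and linear speed of v_block below 0.02 m/s and contact force between the fingers and v_block below 0.1 N), for 0.2 s.
2. the plate leans released against the stack, foot behind the V-block (angle between plate_mid's own z axis and vertical between 0.12 and 0.65 rad and x of plate_foot in the frame of stack between -0.107 and -0.054 m and y of plate_foot in the frame of stack between -0.035 and 0.035 m and height (world z) of plate_foot below 0.007 m and x of plate_top in the frame of stack above -0.046 m and angle between the y axis of plate_mid and the y axis of stack, either way round below 0.2 rad and contact force between plate and stack above 0.05 N and contact force between plate and the fingers below 0.1 N and linear speed of plate below 0.02 m/s and angular speed of plate below 0.2 rad/s), for 0.2 s.
At the end, for the whole second after the job is handed in: V-block upright, gap to stack 30-60 mm, within 30 mm of the middle, parallel within 0.2 rad. Plate at rest touching the stack, lower edge on the chest top between the two, within 35 mm of the middle, square within 0.2 rad, leaning 0.12-0.65 rad. Both released (all of step 1 and all of step 2).
It fails at once if the tape roll moved more than 20 mm (distance of tape from where it was at the start of the episode above 0.02 m).
It fails at once if the glue bottle moved more than 20 mm (distance of glue from where it was at the start of the episode above 0.02 m).
It fails at once if the micrometer moved more than 20 mm (distance of micrometer from where it was at the start of the episode above 0.02 m).
It fails at once if the screwdriver moved more than 20 mm (distance of screwdriver from where it was at the start of the episode above 0.02 m).
It also fails if it takes over 64 s, if anything falls off the work surface, if the arm or the gripper's body presses on something with over 40 N, if the wrist force passes 120 N, or if a joint passes its speed limit or range.

ROBOT

A 6-joint arm with a two-finger parallel gripper is mounted at the origin on a cart in front of the work surface, level with it; the furniture and walls round the work are solid. World frame = base frame: x ahead of the robot, y to its left, z up, the work surface at z = 0. Lengths are in m, angles in rad, forces in N, time in s.
With the tool pointing down it reaches from about 0.375 to 0.925 m from the base axis. Payload 5.7 kg.
Tool frame: the origin (TCP) lies midway between the tips of the shut fingers; the grasp point (between the pads) lies 19 mm behind it; z points along the fingers, y is the line along which they close (so a half turn about z gives the same grasp; the last joint's range is limited). The gripper opens to 85 mm and grips with 20 to 120 N. Pads are 22 mm wide; open, the fingers measure 114 mm over their backs; the gripper's body (76 mm by 85 mm) begins 54 mm behind the grasp point. The pads swing forward as they close: fully open they stand 13 mm farther back than shut.
Start: joints at [1.093, 0.359, 1.51, -0, 1.272, -0.115], TCP at [0.213, 0.561, 0.231] pointing down, gripper open.
Joint ranges: [-2.97, 2.97], [-1.01, 2.36], [0.21, 2.38], [-0.96, 4.11], [0.2, 2.71], [-2.98, 2.98]. Speed limits (rad/s): [2.39, 2.39, 3.14, 3.14, 3.14, 3.14].

INTERFACE

Orientations are given as a rotation vector (axis times angle).
In Python, from cell import observe, read_camera, get_calibration, hand_in gives the robot as it stands.
- The arm moves only by the tool drive_tool, never from a script. Its argument "deltas" is a list of rows, each an object with "gripper": the finger opening in mm, from 0 to 85.4; "slide": the shift along the tool's x, y, z as a fraction of full scale, a list of three; "rotation": the turn, a rotation vector about the tool's x, y, z as a fraction of full scale, a list of three. A call has 1 to 5 rows; each row is the pose to reach, as a shift and turn from the pose commanded when the call began, along the tool's axes at that moment, turning the shorter way round; what a row does not reach only later rows make up. Full scale, the value 1, is 0.15 m for a shift and 180 degrees for a turn. A row lasts 1/8 s, in which the tool goes at most 62.5 mm and 10.7 degrees, less where a joint would pass 70% of its speed; a pose out of reach is approached as far as the arm can. A call with a number of a shift or a turn outside -1 to 1 is refused whole. A call with a gripper value outside its range is refused whole. The fingers move at their own pace and stop on an object; "force" is the grip in N (left out, the last holds). Time passes only in rows, so rows that repeat a pose let the fingers close. It gives the time, the measured TCP pose, the force, the opening and the grip force at its end, in the units of the state.
- observe(): the state, without advancing time (a new reading comes with each control period).
- read_camera(name): name is "scene" or "top"; returns the picture (480x640x3 uint8, red, green, blue); there is no depth.
- get_calibration(name): a dict with "K" (3x3 intrinsics, pixels), "eye" and "rotation" of the camera in the world. Camera axes: x right, y up, looking along -z (the intrinsics and any distortion apply to the point x, -y, -z); pixel columns grow to the right and rows downward; lengths in m; the calibration is good to about 2 mm. A picture is of the moment at which its call begins. get_calibration takes no time and is no camera call.
- hand_in(): hands the job in; it is judged then, once.
The state is a dict: "time": time; "q": joint angles; "joint_velocities": joint speeds; "tau": joint torques, N m; "tcp_pos": TCP position; "tcp_rot": TCP orientation; "ft_force": force on the tool from outside, world axes, zero at the start; "torque": the same for the moment, N m; "opening": finger opening in m; "finger_force": force on a finger pad.
Only numpy, scipy, OpenCV 4.12 (cv2) and the standard library are available. Lean on these libraries where they do the work, as an engineer would, in place of code of your own. Each camera call takes 0.05 s, during which the arm holds its last target. There are 200 camera calls.

## Working session

There is one attempt and no reset: what is moved stays moved. The work goes in short steps, Python scripts to look and compute and a tool call to move; the robot and the scene stay as the last step left them, time stands still between calls to the robot, and variables do not carry over. Pictures are saved under pics/ and viewed, at most 13 in all, crops included, and the job is handed in when it is done.

Besides the shell and the picture viewer there is one more tool, called after ">>>" by a JSON object that holds its "api" and its "payload", one argument or row to a line. drive_tool: Moves the arm, as the interface text tells. Its arguments: {"type":"object","properties":{"deltas":{"type":"array","items":{"type":"object","properties":{"gripper":{"type":"number"},"slide":{"type":"array","items":{"type":"number","minimum":-1,"maximum":1}},"rotation":{"type":"array","items":{"type":"number","minimum":-1,"maximum":1}}}}},"force":{"type":"number"}},"required":["deltas"]}

```bash
mkdir -p pics; python3 - <<'E'
from cell import *
import cv2
for n in("scene","top"):
    cv2.imwrite(f"pics/{n}0.png",read_camera(n)[:,:,::-1]); c=get_calibration(n); print(n,c)
print(observe())
E
```

```text
scene {'K': array([[544.01168012,   0.        , 323.18437971],
       [  0.        , 544.01168012, 230.55748125],
       [  0.        ,   0.        ,   1.        ]]), 'eye': array([-0.14762308, -0.53399105,  0.64702755]), 'rotation': array([ 0.93842693, -0.42543317, -0.81512911])}
top {'K': array([[475.93542924,   0.        , 320.61151005],
       [  0.        , 475.93542924, 232.37012579],
       [  0.        ,   0.        ,   1.        ]]), 'eye': array([0.38453866, 0.00436356, 1.05898407]), 'rotation': array([ 0.11120396, -0.05443716, -1.59290482])}
{'time': 0.1, 'q': array([ 1.09293103e+00,  3.59432799e-01,  1.51133936e+00, -7.39186632e-06,
        1.27250968e+00, -1.15106990e-01]), 'joint_velocities': array([ 1.97390292e-05,  3.27231878e-05, -3.10251532e-03, -8.93342635e-04,
        2.58149229e-03,  7.38166661e-04]), 'tau': array([-8.68669940e-05, -5.28650701e+01, -2.79348314e+01, -1.51552217e-05,
        4.86617369e-03,  1.97572966e-06]), 'tcp_pos': array([0.21263732, 0.56039001, 0.23053199]), 'tcp_rot': array([-5.66608844e-01, -3.08957832e+00,  2.54044954e-03]), 'ft_force': array([ 0.674849  , -0.07589125, -0.19110169]), 'torque': array([-0.07001674, -0.0168685 ,  0.01094332]), 'finger_force': 0.0, 'opening': 0.08525981764806326}
```

View pics/top0.png

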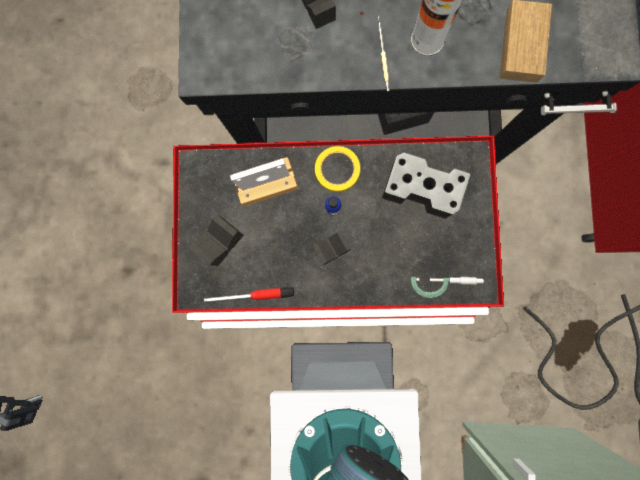

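View pics/scene0.png

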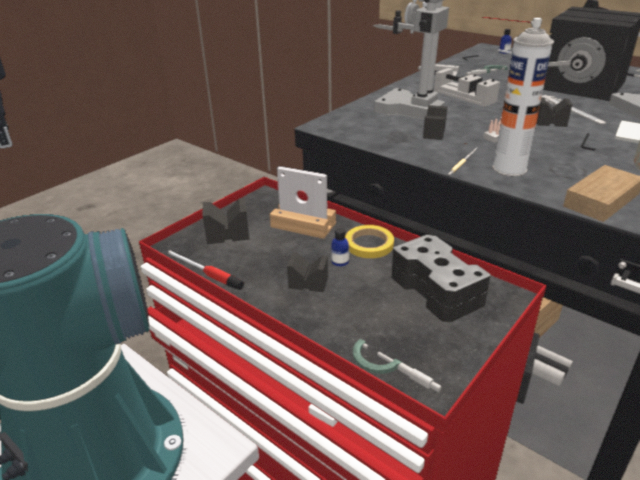

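The top view shows the plate in its stand at about (264,180), the stack at (428,183), the tape at (337,169), the glue at (333,205), the screwdriver at (250,295) and the micrometer at (445,285). There are three V-block look-alikes: top (222,237), which is larger; top (333,247), which is scene (308,273) and smaller; and one on the far bench at scene (435,120). The smaller one on the chest at top (333,247) fits, and I'll confirm it in a crop.

```bash
cat > h.py <<'E'
import numpy as np, cv2
from cell import *
from scipy.spatial.transform import Rotation as R
C={n:get_calibration(n) for n in("scene","top")}
def ray(n,uv):
    c=C[n];K=c["K"];u,v=uv
    d=np.array([(u-K[0,2])/K[0,0],-(v-K[1,2])/K[1,1],-1.]);return c["eye"],R.from_rotvec(c["rotation"]).apply(d)
def onz(n,uv,z):
    e,d=ray(n,uv);return e+d*(z-e[2])/d[2]
def proj(n,p):
    c=C[n];q=R.from_rotvec(c["rotation"]).inv().apply(np.asarray(p)-c["eye"]);K=c["K"]
    return K[0,0]*q[...,0]/-q[...,2]+K[0,2],-K[1,1]*q[...,1]/-q[...,2]+K[1,2]
E
python3 - <<'E'
from h import *
t=cv2.imread("pics/top0.png");s=cv2.imread("pics/scene0.png")
g=lambda im:np.clip(im.astype(float)*2.0,0,255).astype(np.uint8)
a=cv2.resize(g(t[210:270,195:355]),None,fx=5,fy=5,interpolation=cv2.INTER_CUBIC)
b=cv2.resize(g(s[190:305,195:355]),(400,288),interpolation=cv2.INTER_CUBIC)
d=cv2.resize(g(t[140:220,380:480]),(400,288),interpolation=cv2.INTER_CUBIC)
cv2.imwrite("pics/crop1.png",np.vstack([a,np.hstack([b,d])]))
for n,uv,z in [("vb",(333,247),.05),("big",(222,237),.05),("stack",(428,183),.072),("plate",(260,170),.135),("stand",(264,185),.036),("tape",(337,169),.02),("glue",(333,205),.07)]:print(n,onz("top",uv,z).round(3))
E
```

```text
vb [0.46  0.014 0.05 ]
big [0.487 0.252 0.05 ]
stack [ 0.587 -0.188  0.072]
plate [0.61  0.155 0.135]
stand [0.601 0.162 0.036]
tape [0.635 0.001 0.02 ]
glue [0.546 0.012 0.07 ]
```

View pics/crop1.png

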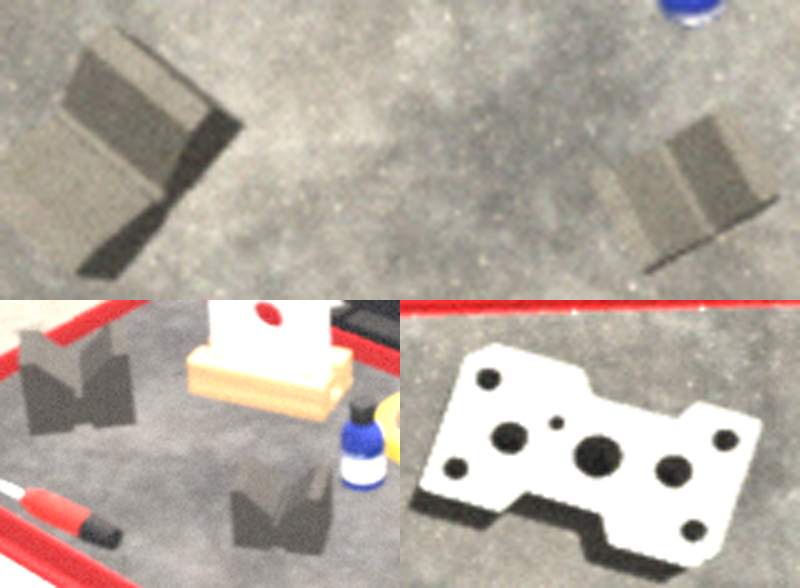

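The crop confirms it: the smaller V-block is at top (332,247), with its notch along the short side. The big one at top (222,237) is clearly larger. The stack's long robot-side face is the lower-left edge of the bright plate.

```bash
python3 - <<'E'
from h import *
t=cv2.imread("pics/top0.png");hsv=cv2.cvtColor(t,cv2.COLOR_BGR2HSV)
def rect(mask,z,n="top"):
    cs,_=cv2.findContours(mask.astype(np.uint8),0,2);c=max(cs,key=cv2.contourArea)
    P=np.array([onz(n,p,z)[:2] for p in c[:,0].astype(float)],np.float32)
    r=cv2.minAreaRect(P*1000);b=cv2.boxPoints(r);print(np.round(r[0],1),np.round(r[1],1),round(r[2],1),b.round(0).tolist())
def box(x0,y0,x1,y1):
    m=np.zeros(t.shape[:2],bool);m[y0:y1,x0:x1]=1;return m
V=hsv[...,2];S=hsv[...,1]
print("stack");rect(box(380,145,480,220)&(V>115)&(S<60),.072)
print("plate top");rect(box(225,145,305,210)&(V>130)&(S<60),.135)
print("stand");rect(box(225,145,305,210)&(S>85)&(V>100),.036)
print("vb crop corners z=.055")
for p in[(598,176),(712,112),(775,194),(645,264)]:print(onz("top",(195+p[0]/5,210+p[1]/5),.055)[:2].round(4))
print("scene bottom face",[onz("scene",p,0)[:2].round(4) for p in[(289,287.2),(323.8,291.2)]])
E
```

```text
stack
[ 588.6 -186.6] [159.4  94.6] 69.9 [[517.0, -245.0], [606.0, -278.0], [660.0, -128.0], [572.0, -96.0]]
plate top
[601.  157.3] [ 38.2 113.1] 16.4 [[567.0, 206.0], [599.0, 98.0], [635.0, 108.0], [603.0, 217.0]]
stand
[608.4 160.7] [ 77.4 131.7] 17.0 [[552.0, 212.0], [591.0, 86.0], [665.0, 109.0], [626.0, 235.0]]
vb crop corners z=.055
[0.464  0.0527]
[0.4899 0.0038]
[ 0.4545 -0.0219]
[0.4263 0.0337]
scene bottom face [array([0.4289, 0.038 ]), array([ 0.4604, -0.0214])]
```

```bash
cat >> h.py <<'E'
def tool(psi,th=0):
    p,t=np.radians([psi,th]);n=np.array([np.cos(p),np.sin(p),0]);k=np.array([0,0,1.])
    y=np.cos(t)*n-np.sin(t)*k;z=-np.sin(t)*n-np.cos(t)*k
    return R.from_matrix(np.c_[np.cross(y,z),y,z])
def plan(wps):
    """wps: (pos, yaw of tool y deg, tilt deg); prints slide/rotation per call, starting at the present pose"""
    o=observe();p=o["tcp_pos"];r=R.from_rotvec(o["tcp_rot"])
    for q,psi,th in wps:
        q=np.array(q,float);r1=tool(psi,th)
        n=max(1,int(np.ceil(np.linalg.norm(q-p)/.148)),int(np.ceil((r.inv()*r1).magnitude()/.9)))
        p0,rv,r0=p,(r.inv()*r1).as_rotvec(),r
        for i in range(1,n+1):
            tp=p0+(q-p0)*i/n;tr=r0*R.from_rotvec(rv*i/n)
            s=(r.inv().apply(tp-p)/.15).round(3);w=((r.inv()*tr).as_rotvec()/np.pi).round(3)
            print("slide",s.tolist(),"rot",w.tolist(),"->",tp.round(3),"rows>=",round(max(np.linalg.norm(s)*.15/.0625,np.linalg.norm(w)*180/10.7),1))
            p=p+r.apply(s*.15);r=r*R.from_rotvec(w*np.pi)
E
python3 -c "
from h import *
plan([((.4615,.018,.16),27.5,0),((.4615,.018,.002),27.5,0)])"
```

```text
slide [-0.567, -0.558, 0.095] rot [-0.0, 0.0, 0.046] -> [0.262 0.452 0.216] rows>= 1.9
slide [-0.641, -0.471, 0.095] rot [-0.0, 0.0, 0.047] -> [0.312 0.343 0.202] rows>= 1.9
slide [-0.704, -0.371, 0.095] rot [-0.0, 0.0, 0.046] -> [0.362 0.235 0.188] rows>= 1.9
slide [-0.75, -0.266, 0.094] rot [-0.0, 0.0, 0.046] -> [0.412 0.126 0.174] rows>= 1.9
slide [-0.78, -0.156, 0.095] rot [-0.0, 0.0, 0.047] -> [0.462 0.018 0.16 ] rows>= 1.9
slide [0.001, 0.001, 0.527] rot [-0.0, 0.0, -0.0] -> [0.461 0.018 0.081] rows>= 1.3
slide [0.0, 0.001, 0.527] rot [-0.0, 0.0, -0.0] -> [0.462 0.018 0.002] rows>= 1.3
```

>>> {"api": "drive_tool", "payload": {
  "deltas": [
    {"slide": [-0.567,-0.558,0.095],"rotation": [0,0,0.046],"gripper": 85},
    {"slide": [-0.567,-0.558,0.095],"rotation": [0,0,0.046],"gripper": 85},
    {"slide": [-0.567,-0.558,0.095],"rotation": [0,0,0.046],"gripper": 85}
  ],
  "force": 60
}}

```text
time: 0.48
tcp_pos: [0.2628, 0.4485, 0.2159]
tcp_rot: [-0.793, -3.039, 0.007]
ft_force: [0.0, 0.2, -0.0]
opening: 0.0849
finger_force: 0.0
```

>>> {"api": "drive_tool", "payload": {
  "deltas": [
    {"slide": [-0.641,-0.471,0.095],"rotation": [0,0,0.047],"gripper": 85},
    {"slide": [-0.641,-0.471,0.095],"rotation": [0,0,0.047],"gripper": 85},
    {"slide": [-0.641,-0.471,0.095],"rotation": [0,0,0.047],"gripper": 85}
  ]
}}

```text
time: 0.85
tcp_pos: [0.313, 0.3417, 0.2023]
tcp_rot: [-1.016, -2.972, 0.003]
ft_force: [0.0, 0.9, 0.0]
opening: 0.085
finger_force: 0.0
```

>>> {"api": "drive_tool", "payload": {
  "deltas": [
    {"slide": [-0.704,-0.371,0.095],"rotation": [0,0,0.046],"gripper": 85},
    {"slide": [-0.704,-0.371,0.095],"rotation": [0,0,0.046],"gripper": 85},
    {"slide": [-0.704,-0.371,0.095],"rotation": [0,0,0.046],"gripper": 85}
  ]
}}

```text
time: 1.23
tcp_pos: [0.3637, 0.2343, 0.1884]
tcp_rot: [1.229, 2.891, -0.0]
ft_force: [0.0, 0.6, 0.5]
opening: 0.0852
finger_force: 0.0
```

>>> {"api": "drive_tool", "payload": {
  "deltas": [
    {"slide": [-0.75,-0.266,0.094],"rotation": [0,0,0.046],"gripper": 85},
    {"slide": [-0.75,-0.266,0.094],"rotation": [0,0,0.046],"gripper": 85},
    {"slide": [-0.75,-0.266,0.094],"rotation": [0,0,0.046],"gripper": 85}
  ]
}}

```text
time: 1.6
tcp_pos: [0.4144, 0.1263, 0.1745]
tcp_rot: [1.433, 2.794, 0.001]
ft_force: [-0.6, 1.1, -0.2]
opening: 0.0852
finger_force: 0.0
```

>>> {"api": "drive_tool", "payload": {
  "deltas": [
    {"slide": [-0.78,-0.156,0.095],"rotation": [0,0,0.047],"gripper": 85},
    {"slide": [-0.78,-0.156,0.095],"rotation": [0,0,0.047],"gripper": 85},
    {"slide": [-0.78,-0.156,0.095],"rotation": [0,0,0.047],"gripper": 85},
    {"slide": [-0.78,-0.156,0.095],"rotation": [0,0,0.047],"gripper": 85}
  ]
}}

```text
time: 2.1
tcp_pos: [0.4615, 0.0207, 0.1601]
tcp_rot: [-1.629, -2.685, -0.001]
ft_force: [-0.5, 0.3, -0.0]
opening: 0.0853
finger_force: 0.0
```

```bash
python3 -c "
from h import *
im=read_camera('scene');print(observe()['tcp_pos'])
cv2.imwrite('pics/s1.png',cv2.resize(im[150:350,180:440,::-1],(780,600)))
plan([((.4615,.018,.002),27.5,0)])"
```

```text
[0.46124174 0.02083046 0.16019596]
slide [-0.009, -0.003, 0.527] rot [-0.0, -0.0, 0.0] -> [0.461 0.019 0.081] rows>= 1.3
slide [-0.01, -0.004, 0.528] rot [-0.0, -0.0, 0.0] -> [0.462 0.018 0.002] rows>= 1.3
```

View pics/s1.png

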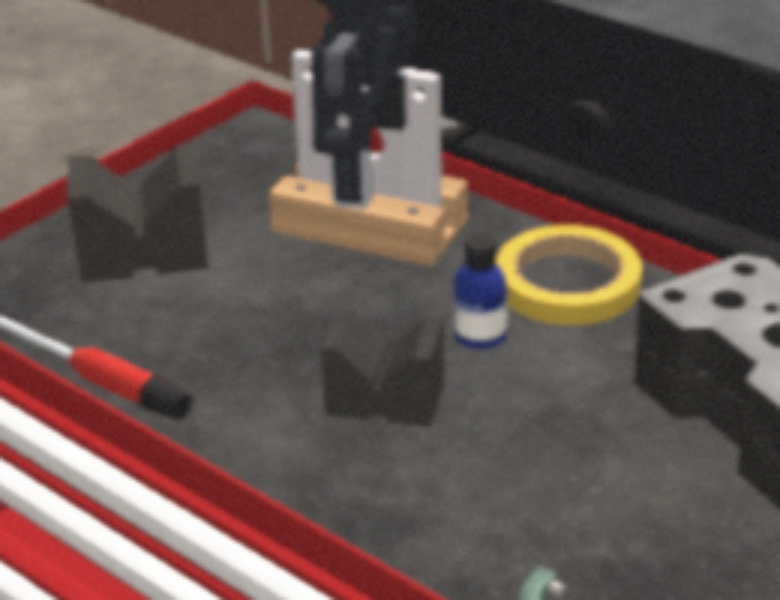

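The crop shows the gripper's fingers at about (345,120), above the block in perspective. The V-block at (383,375) and the glue at (481,295) are undisturbed, so I'll descend.

>>> {"api": "drive_tool", "payload": {
  "deltas": [
    {"slide": [-0.01,-0.003,0.527],"gripper": 85},
    {"slide": [-0.01,-0.003,0.527],"gripper": 85},
    {"slide": [-0.015,-0.006,0.8],"gripper": 85},
    {"slide": [-0.015,-0.006,0.8],"gripper": 85}
  ]
}}

```text
invalid input
```

>>> {"api": "drive_tool", "payload": {
  "deltas": [
    {"slide": [0,0,0.2],"gripper": 85},
    {"slide": [0,0,0.253],"gripper": 85},
    {"slide": [0,0,0.253],"gripper": 85}
  ]
}}

```text
invalid input
```

>>> {"api": "drive_tool", "payload": {
  "deltas": [
    {"gripper": 30},
    {"gripper": 30},
    {"gripper": 30},
    {"gripper": 30},
    {"gripper": 30}
  ],
  "force": 60
}}

```text
invalid input
```

>>> {"api": "drive_tool", "payload": {
  "deltas": [
    {"slide": [-0.01,-0.003,0.4],"rotation": [0,0,0],"gripper": 85},
    {"slide": [-0.015,-0.006,0.8],"rotation": [0,0,0],"gripper": 85},
    {"slide": [-0.015,-0.006,0.8],"rotation": [0,0,0],"gripper": 85},
    {"slide": [-0.015,-0.006,0.8],"rotation": [0,0,0],"gripper": 85}
  ]
}}

```text
time: 2.65
tcp_pos: [0.4625, 0.0173, 0.0416]
tcp_rot: [1.628, 2.686, 0.001]
ft_force: [0.6, -0.7, 0.1]
opening: 0.0853
finger_force: 0.0
```

>>> {"api": "drive_tool", "payload": {
  "deltas": [
    {"slide": [0,0,0.2],"rotation": [0,0,0],"gripper": 85},
    {"slide": [0,0,0.253],"rotation": [0,0,0],"gripper": 85},
    {"slide": [0,0,0.253],"rotation": [0,0,0],"gripper": 85}
  ]
}}

```text
time: 3.02
tcp_pos: [0.4629, 0.0163, 0.0037]
tcp_rot: [1.63, 2.684, 0.001]
ft_force: [0.6, 0.5, -0.1]
opening: 0.0846
finger_force: 0.0
```

>>> {"api": "drive_tool", "payload": {
  "deltas": [
    {"slide": [0,0,0],"rotation": [0,0,0],"gripper": 30},
    {"slide": [0,0,0],"rotation": [0,0,0],"gripper": 30},
    {"slide": [0,0,0],"rotation": [0,0,0],"gripper": 30},
    {"slide": [0,0,0],"rotation": [0,0,0],"gripper": 30},
    {"slide": [0,0,0],"rotation": [0,0,0],"gripper": 30}
  ],
  "force": 60
}}

```text
time: 3.65
tcp_pos: [0.4623, 0.0161, 0.0031]
tcp_rot: [1.63, 2.685, 0.0]
ft_force: [-2.0, 0.0, 9.6]
opening: 0.044
finger_force: 61.0
```

>>> {"api": "drive_tool", "payload": {
  "deltas": [
    {"slide": [0,0,-0.3],"rotation": [0,0,0],"gripper": 30},
    {"slide": [0,0,-0.45],"rotation": [0,0,0],"gripper": 30},
    {"slide": [0,0,-0.45],"rotation": [0,0,0],"gripper": 30}
  ]
}}

```text
time: 4.03
tcp_pos: [0.4629, 0.016, 0.0708]
tcp_rot: [1.63, 2.683, 0.002]
ft_force: [0.3, -0.4, -6.8]
opening: 0.0442
finger_force: 66.5
```

```bash
python3 -c "
from h import *
plan([((.481,-.147,.07),-20,0),((.481,-.147,.0045),-20,0)])"
```

```text
slide [-0.51, -0.197, 0.003] rot [0.0, 0.0, 0.132] -> [ 0.472 -0.065  0.07 ] rows>= 2.2
slide [-0.546, 0.025, 0.003] rot [0.001, 0.0, 0.132] -> [ 0.481 -0.147  0.07 ] rows>= 2.2
slide [-0.0, 0.001, 0.437] rot [-0.0, 0.0, -0.0] -> [ 0.481 -0.147  0.005] rows>= 1.0
```

>>> {"api": "drive_tool", "payload": {
  "deltas": [
    {"slide": [-0.2,-0.08,0.0],"rotation": [0,0,0.05],"gripper": 30},
    {"slide": [-0.4,-0.16,0.0],"rotation": [0,0,0.1],"gripper": 30},
    {"slide": [-0.51,-0.197,0.003],"rotation": [0,0,0.132],"gripper": 30},
    {"slide": [-0.51,-0.197,0.003],"rotation": [0,0,0.132],"gripper": 30}
  ]
}}

```text
time: 4.53
tcp_pos: [0.4703, -0.0662, 0.0679]
tcp_rot: [-2.15, -2.289, 0.002]
ft_force: [0.0, 0.1, -6.4]
opening: 0.0441
finger_force: 66.3
```

>>> {"api": "drive_tool", "payload": {
  "deltas": [
    {"slide": [-0.2,0.01,0.0],"rotation": [0,0,0.05],"gripper": 30},
    {"slide": [-0.4,0.02,0.0],"rotation": [0,0,0.1],"gripper": 30},
    {"slide": [-0.546,0.025,0.003],"rotation": [0,0,0.132],"gripper": 30},
    {"slide": [-0.546,0.025,0.003],"rotation": [0,0,0.132],"gripper": 30},
    {"slide": [-0.546,0.025,0.003],"rotation": [0,0,0.132],"gripper": 30}
  ]
}}

```text
time: 5.15
tcp_pos: [0.4789, -0.1454, 0.068]
tcp_rot: [-2.57, -1.802, 0.002]
ft_force: [0.1, -0.0, -7.0]
opening: 0.0442
finger_force: 66.3
```

```bash
python3 -c "
from h import *
im=read_camera('top');print(observe()['tcp_pos'])
im2=read_camera('scene')
g=lambda a:np.clip(a.astype(float)*1.8,0,255).astype(np.uint8)
cv2.imwrite('pics/t2.png',np.hstack([cv2.resize(g(im[140:290,340:480,::-1]),(400,429)),cv2.resize(g(im2[200:360,350:500,::-1]),(400,429))]))
plan([((.481,-.147,.0045),-20,0)])"
```

```text
[ 0.47893689 -0.14537298  0.06816246]
slide [-0.006, 0.016, 0.426] rot [-0.001, -0.0, 0.0] -> [ 0.481 -0.147  0.005] rows>= 1.0
```

View pics/t2.png

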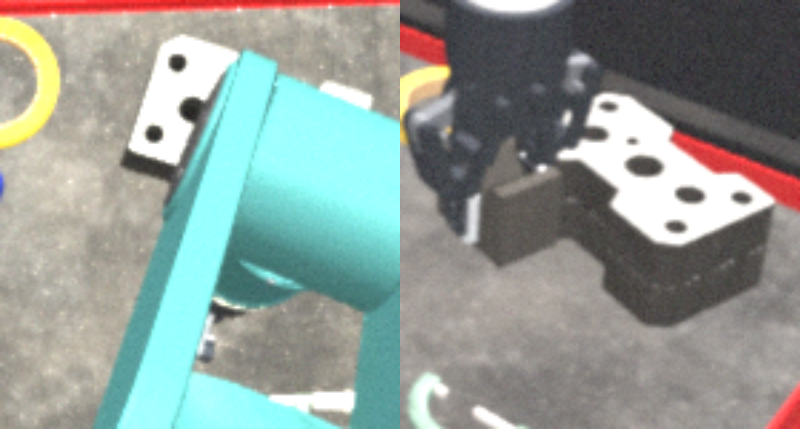

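The V-block is held level in front of the stack, and the stack face is clear. Lowering it now.

>>> {"api": "drive_tool", "payload": {
  "deltas": [
    {"slide": [-0.006,0.016,0.2],"rotation": [0,0,0],"gripper": 30},
    {"slide": [-0.006,0.016,0.36],"rotation": [0,0,0],"gripper": 30},
    {"slide": [-0.006,0.016,0.426],"rotation": [0,0,0],"gripper": 30},
    {"slide": [-0.006,0.016,0.426],"rotation": [0,0,0],"gripper": 30},
    {"slide": [-0.006,0.016,0.426],"rotation": [0,0,0],"gripper": 30}
  ]
}}

```text
time: 5.88
tcp_pos: [0.4826, -0.1485, 0.0056]
tcp_rot: [2.573, 1.801, 0.001]
ft_force: [-0.1, 0.3, -6.3]
opening: 0.0441
finger_force: 66.4
```

>>> {"api": "drive_tool", "payload": {
  "deltas": [
    {"slide": [0,-0.012,0.02],"rotation": [0,0,0],"gripper": 30},
    {"slide": [0,-0.012,0.02],"rotation": [0,0,0],"gripper": 30}
  ]
}}

```text
time: 6.12
tcp_pos: [0.4816, -0.1484, 0.0032]
tcp_rot: [2.572, 1.799, 0.002]
ft_force: [0.4, 0.9, 4.1]
opening: 0.0444
finger_force: 67.6
```

>>> {"api": "drive_tool", "payload": {
  "deltas": [
    {"slide": [0,0,0],"rotation": [0,0,0],"gripper": 80},
    {"slide": [0,0,0],"rotation": [0,0,0],"gripper": 80},
    {"slide": [0,0,0],"rotation": [0,0,0],"gripper": 80},
    {"slide": [0,0,0],"rotation": [0,0,0],"gripper": 80}
  ]
}}

```text
time: 6.62
tcp_pos: [0.4768, -0.1464, 0.0014]
tcp_rot: [-2.57, -1.797, 0.005]
ft_force: [-6.2, 1.7, 1.3]
opening: 0.0798
finger_force: 0.0
```

>>> {"api": "drive_tool", "payload": {
  "deltas": [
    {"slide": [0,0,-0.4],"rotation": [0,0,0],"gripper": 80},
    {"slide": [0,0,-0.8],"rotation": [0,0,0],"gripper": 80},
    {"slide": [0,0,-0.98],"rotation": [0,0,0],"gripper": 80},
    {"slide": [0,0,-0.98],"rotation": [0,0,0],"gripper": 80}
  ]
}}

```text
time: 7.12
tcp_pos: [0.482, -0.1487, 0.1513]
tcp_rot: [2.571, 1.798, 0.004]
ft_force: [0.6, 0.2, -0.4]
opening: 0.08
finger_force: 0.0
```

```bash
python3 -c "
from h import *
plan([((.44,.10,.20),16.5,0),((.6145,.162,.20),16.5,0),((.6145,.162,.108),16.5,0)])"
```

```text
slide [0.731, -0.415, -0.165] rot [0.001, 0.0, -0.102] -> [ 0.461 -0.024  0.176] rows>= 2.1
slide [0.824, -0.165, -0.164] rot [0.001, 0.001, -0.101] -> [0.44 0.1  0.2 ] rows>= 2.1
slide [0.033, 0.616, -0.001] rot [-0.0, -0.0, -0.0] -> [0.527 0.131 0.2  ] rows>= 1.5
slide [0.033, 0.617, -0.001] rot [-0.0, -0.0, -0.0] -> [0.614 0.162 0.2  ] rows>= 1.5
slide [-0.0, 0.001, 0.614] rot [-0.0, -0.0, -0.0] -> [0.614 0.162 0.108] rows>= 1.5
```

>>> {"api": "drive_tool", "payload": {
  "deltas": [
    {"slide": [0.3,-0.17,-0.06],"rotation": [0,0,-0.05],"gripper": 80},
    {"slide": [0.6,-0.34,-0.13],"rotation": [0,0,-0.1],"gripper": 80},
    {"slide": [0.731,-0.415,-0.165],"rotation": [0,0,-0.102],"gripper": 80},
    {"slide": [0.731,-0.415,-0.165],"rotation": [0,0,-0.102],"gripper": 80}
  ]
}}

```text
time: 7.62
tcp_pos: [0.4582, -0.0221, 0.1727]
tcp_rot: [-2.25, -2.19, 0.002]
ft_force: [-0.1, 0.1, 0.2]
opening: 0.0801
finger_force: 0.0
```

>>> {"api": "drive_tool", "payload": {
  "deltas": [
    {"slide": [0.3,-0.06,-0.06],"rotation": [0,0,-0.05],"gripper": 80},
    {"slide": [0.6,-0.12,-0.13],"rotation": [0,0,-0.1],"gripper": 80},
    {"slide": [0.824,-0.165,-0.164],"rotation": [0,0,-0.101],"gripper": 80},
    {"slide": [0.824,-0.165,-0.164],"rotation": [0,0,-0.101],"gripper": 80}
  ]
}}

```text
time: 8.12
tcp_pos: [0.4382, 0.1016, 0.1976]
tcp_rot: [-1.877, -2.518, 0.001]
ft_force: [-0.1, -0.1, 0.5]
opening: 0.0802
finger_force: 0.0
```

```bash
python3 -c "
from h import *
im=read_camera('top')
im2=read_camera('scene')
print(observe()['tcp_pos'])
g=lambda a:np.clip(a.astype(float)*2,0,255).astype(np.uint8)
cv2.imwrite('pics/t3.png',np.hstack([cv2.resize(g(im[150:240,370:450,::-1]),(480,540),interpolation=2),cv2.resize(g(im2[230:320,350:400,::-1]),(300,540),interpolation=2)]))
plan([((.6145,.162,.20),16.5,0),((.6145,.162,.108),16.5,0)])"
```

```text
[0.43844648 0.09998833 0.19745592]
slide [0.032, 0.621, -0.009] rot [-0.0, 0.0, -0.0] -> [0.526 0.131 0.199] rows>= 1.5
slide [0.031, 0.622, -0.01] rot [-0.0, 0.0, -0.0] -> [0.614 0.162 0.2  ] rows>= 1.5
slide [0.001, 0.001, 0.614] rot [-0.0, 0.0, -0.0] -> [0.614 0.162 0.108] rows>= 1.5
```

View pics/t3.png

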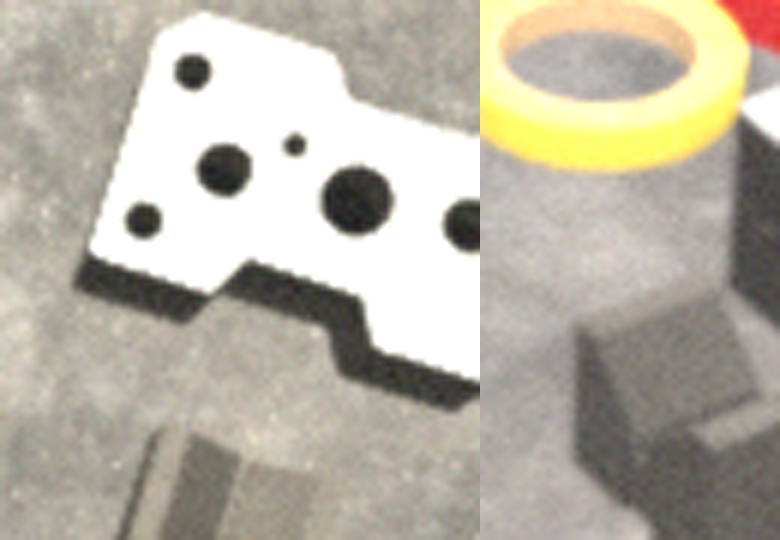

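The top crop shows the V-block's far edge running from about (165,425) to (318,470), parallel to the stack's lower edge. I'll compute its pose with a mask.

```bash
python3 -c "
from h import *
ps=np.array([onz('top',(370+a/6,150+b/6),.055) for a,b in[(165,425),(318,470)]])
n=np.radians(-20);X=np.array([np.cos(n),np.sin(n)]);Y=np.array([-X[1],X[0]])
for p in ps: d=p[:2]-[.5886,-.1866];print(p.round(4),(d@X).round(4),(d@Y).round(4))
im=read_camera('top');cv2.imwrite('pics/t4.png',cv2.resize(np.clip(im[200:270,380:440,::-1].astype(float)*2,0,255).astype(np.uint8),(480,560),interpolation=2))
"
```

```text
[ 0.5113 -0.1238  0.055 ] -0.0942 0.0325
[ 0.4939 -0.1766  0.055 ] -0.0924 -0.023
```

View pics/t4.png

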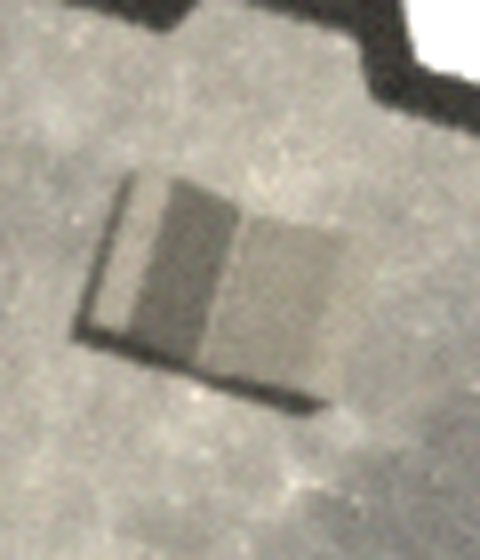

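```bash
python3 -c "
from h import *
n=np.radians(-20);X=np.array([np.cos(n),np.sin(n)]);Y=np.array([-X[1],X[0]])
for a,b,z in[(75,338,0),(325,408,0),(130,172,.055),(95,322,.055),(345,235,.055)]:
  p=onz('top',(380+a/8,200+b/8),z);d=p[:2]-[.5886,-.1866];print(p.round(4),(d@X).round(4),(d@Y).round(4))
plan([((.6145,.162,.20),16.5,0),((.6145,.162,.108),16.5,0)])
"
```

```text
[ 0.4707 -0.111   0.    ] -0.1366 0.0307
[ 0.4496 -0.1791  0.    ] -0.1332 -0.0405
[ 0.5099 -0.1211  0.055 ] -0.0963 0.0346
[ 0.4704 -0.1104  0.055 ] -0.1372 0.0311
[ 0.4917 -0.1768  0.055 ] -0.0944 -0.0239
slide [0.033, 0.621, -0.009] rot [-0.0, 0.0, -0.0] -> [0.526 0.131 0.199] rows>= 1.5
slide [0.034, 0.622, -0.009] rot [-0.0, 0.0, -0.0] -> [0.614 0.162 0.2  ] rows>= 1.5
slide [-0.0, 0.001, 0.613] rot [-0.0, 0.0, -0.0] -> [0.614 0.162 0.108] rows>= 1.5
```

The V-block sits at about stack x −0.114, y −0.002, parallel to the face. Now the plate.

>>> {"api": "drive_tool", "payload": {
  "deltas": [
    {"slide": [0.016,0.31,-0.01],"rotation": [0,0,0],"gripper": 60},
    {"slide": [0.033,0.621,-0.01],"rotation": [0,0,0],"gripper": 60},
    {"slide": [0.05,0.93,-0.015],"rotation": [0,0,0],"gripper": 60},
    {"slide": [0.05,0.93,-0.015],"rotation": [0,0,0],"gripper": 60}
  ]
}}

```text
time: 8.78
tcp_pos: [0.5739, 0.1466, 0.1997]
tcp_rot: [1.881, 2.514, 0.002]
ft_force: [-0.3, -0.9, -0.1]
opening: 0.06
finger_force: 0.0
```

>>> {"api": "drive_tool", "payload": {
  "deltas": [
    {"slide": [0.016,0.31,0],"rotation": [0,0,0],"gripper": 60},
    {"slide": [0.016,0.31,0],"rotation": [0,0,0],"gripper": 60},
    {"slide": [0.016,0.31,0],"rotation": [0,0,0],"gripper": 60}
  ]
}}

```text
time: 9.15
tcp_pos: [0.6128, 0.1616, 0.1997]
tcp_rot: [-1.881, -2.514, 0.003]
ft_force: [-0.7, 0.8, -0.3]
opening: 0.0603
finger_force: 0.0
```

```bash
python3 -c "
from h import *
im=read_camera('top')
im2=read_camera('scene')
print(observe()['tcp_pos'])
g=lambda a:np.clip(a.astype(float)*1.3,0,255).astype(np.uint8)
cv2.imwrite('pics/t5.png',np.hstack([cv2.resize(g(im[130:230,215:315,::-1]),(400,400),interpolation=2),cv2.resize(g(im2[130:250,250:370,::-1]),(400,400),interpolation=2)]))
plan([((.6145,.162,.108),16.5,0)])"
```

```text
[0.61257399 0.16198451 0.20015044]
slide [-0.004, 0.014, 0.614] rot [-0.001, -0.0, -0.0] -> [0.614 0.162 0.108] rows>= 1.5
```

View pics/t5.png

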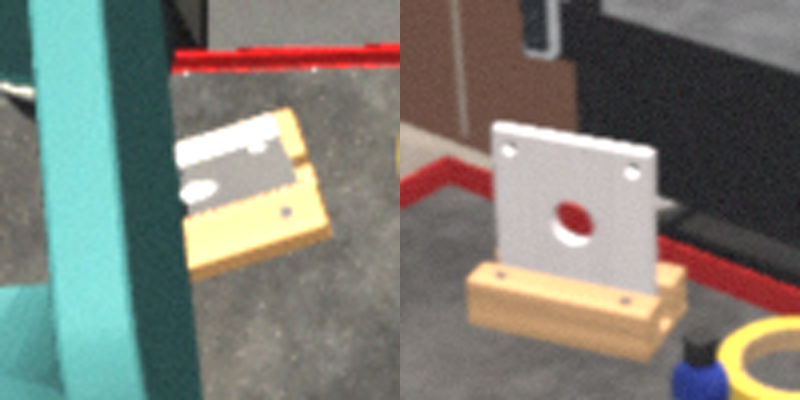

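The gripper tip is at crop (540,35), and the plate's top edge runs from (493,122) to (655,148). A cross-check of its position comes next.

```bash
python3 -c "
from h import *
print([np.round(x,1) for x in proj('scene',(.6126,.162,.205))], [np.round(x,1) for x in proj('scene',(.6145,.162,.135))])
f=lambda a,b:(250+(a-400)*.3,130+b*.3)
P=[onz('scene',f(*q),.135)[:2] for q in[(493,127),(655,152)]]
print(np.round(P,4),np.mean(P,0))
"
```

```text
[np.float64(299.8), np.float64(139.6)] [np.float64(301.7), np.float64(170.3)]
[[0.5915 0.2092]
 [0.6273 0.1052]] [0.60939206 0.15722034]
```

>>> {"api": "drive_tool", "payload": {
  "deltas": [
    {"slide": [0.004,0.014,0.3],"rotation": [0,0,-0.005],"gripper": 60},
    {"slide": [0.004,0.014,0.5],"rotation": [0,0,-0.005],"gripper": 60},
    {"slide": [0.004,0.014,0.61],"rotation": [0,0,-0.005],"gripper": 60},
    {"slide": [0.004,0.014,0.61],"rotation": [0,0,-0.005],"gripper": 60}
  ]
}}

```text
time: 9.75
tcp_pos: [0.6146, 0.1638, 0.1082]
tcp_rot: [-1.86, -2.53, 0.003]
ft_force: [0.3, 0.5, 0.2]
opening: 0.0599
finger_force: 0.0
```

>>> {"api": "drive_tool", "payload": {
  "deltas": [
    {"slide": [0,0,0],"rotation": [0,0,0],"gripper": 0},
    {"slide": [0,0,0],"rotation": [0,0,0],"gripper": 0},
    {"slide": [0,0,0],"rotation": [0,0,0],"gripper": 0},
    {"slide": [0,0,0],"rotation": [0,0,0],"gripper": 0},
    {"slide": [0,0,0],"rotation": [0,0,0],"gripper": 0}
  ],
  "force": 40
}}

```text
time: 10.38
tcp_pos: [0.6153, 0.1639, 0.1102]
tcp_rot: [-1.86, -2.531, 0.001]
ft_force: [-3.0, -0.6, 7.1]
opening: 0.0094
finger_force: 38.7
```

>>> {"api": "drive_tool", "payload": {
  "deltas": [
    {"slide": [0,0,0],"rotation": [0,0,0],"gripper": 0},
    {"slide": [0,0,-0.2],"rotation": [0,0,0],"gripper": 0},
    {"slide": [0,0,-0.5],"rotation": [0,0,0],"gripper": 0},
    {"slide": [0,0,-0.85],"rotation": [0,0,0],"gripper": 0},
    {"slide": [0,0,-0.85],"rotation": [0,0,0],"gripper": 0}
  ]
}}

```text
time: 11.0
tcp_pos: [0.6189, 0.1647, 0.2415]
tcp_rot: [1.856, 2.526, 0.01]
ft_force: [0.8, -0.7, -4.7]
opening: 0.009
finger_force: 40.0
```

```bash
python3 -c "
from h import *
plan([((.55,-.02,.24),-5,5),((.545,-.1674,.22),-20,20),((.545,-.1674,.106),-20,20)])"
```

```text
slide [-0.519, -0.403, 0.002] rot [0.015, 0.003, 0.062] -> [0.584 0.072 0.241] rows>= 1.6
slide [-0.587, -0.295, 0.013] rot [0.015, 0.002, 0.062] -> [ 0.55 -0.02  0.24] rows>= 1.6
slide [-0.491, 0.032, 0.065] rot [0.042, 0.009, 0.041] -> [ 0.547 -0.094  0.23 ] rows>= 1.2
slide [-0.484, 0.101, 0.042] rot [0.041, 0.009, 0.041] -> [ 0.545 -0.167  0.22 ] rows>= 1.2
slide [0.001, 0.259, 0.714] rot [0.0, 0.0, -0.0] -> [ 0.545 -0.167  0.106] rows>= 1.8
```

>>> {"api": "drive_tool", "payload": {
  "deltas": [
    {"slide": [-0.2,-0.15,0.0],"rotation": [0.005,0.001,0.02],"gripper": 0},
    {"slide": [-0.38,-0.3,0.0],"rotation": [0.01,0.002,0.045],"gripper": 0},
    {"slide": [-0.519,-0.403,0.002],"rotation": [0.015,0.003,0.062],"gripper": 0},
    {"slide": [-0.519,-0.403,0.002],"rotation": [0.015,0.003,0.062],"gripper": 0}
  ]
}}

```text
time: 11.5
tcp_pos: [0.5797, 0.0702, 0.2344]
tcp_rot: [-2.075, -2.308, 0.055]
ft_force: [0.6, 0.2, -3.4]
opening: 0.0091
finger_force: 40.0
```

>>> {"api": "drive_tool", "payload": {
  "deltas": [
    {"slide": [-0.2,-0.1,0.005],"rotation": [0.005,0.001,0.02],"gripper": 0},
    {"slide": [-0.4,-0.2,0.01],"rotation": [0.01,0.002,0.045],"gripper": 0},
    {"slide": [-0.587,-0.295,0.013],"rotation": [0.015,0.002,0.062],"gripper": 0},
    {"slide": [-0.587,-0.295,0.013],"rotation": [0.015,0.002,0.062],"gripper": 0}
  ]
}}

```text
time: 12.0
tcp_pos: [0.5461, -0.0214, 0.2348]
tcp_rot: [-2.264, -2.073, 0.104]
ft_force: [0.5, 1.0, -4.6]
opening: 0.0092
finger_force: 40.0
```

>>> {"api": "drive_tool", "payload": {
  "deltas": [
    {"slide": [-0.25,0.016,0.03],"rotation": [0.02,0.005,0.02],"gripper": 0},
    {"slide": [-0.491,0.032,0.065],"rotation": [0.042,0.009,0.041],"gripper": 0},
    {"slide": [-0.491,0.032,0.065],"rotation": [0.042,0.009,0.041],"gripper": 0}
  ]
}}

```text
time: 12.38
tcp_pos: [0.5455, -0.0958, 0.2242]
tcp_rot: [-2.305, -1.848, 0.207]
ft_force: [-0.4, 1.2, -5.6]
opening: 0.0093
finger_force: 40.0
```

>>> {"api": "drive_tool", "payload": {
  "deltas": [
    {"slide": [-0.25,0.05,0.02],"rotation": [0.02,0.005,0.02],"gripper": 0},
    {"slide": [-0.484,0.101,0.042],"rotation": [0.041,0.009,0.041],"gripper": 0},
    {"slide": [-0.484,0.101,0.042],"rotation": [0.041,0.009,0.041],"gripper": 0},
    {"slide": [-0.484,0.101,0.042],"rotation": [0.041,0.009,0.041],"gripper": 0}
  ]
}}

```text
time: 12.88
tcp_pos: [0.5421, -0.1665, 0.2156]
tcp_rot: [-2.324, -1.628, 0.298]
ft_force: [-1.1, 0.7, -4.4]
opening: 0.0095
finger_force: 40.1
```

```bash
python3 -c "
from h import *
im2=read_camera('scene')
print(observe()['tcp_pos'])
cv2.imwrite('pics/t6.png',cv2.resize(np.clip(im2[130:330,320:520,::-1]*1.5,0,255).astype(np.uint8),(600,600),interpolation=2))
plan([((.545,-.1674,.106),-20,20)])"
```

```text
[ 0.54191025 -0.16625985  0.21600975]
slide [0.003, 0.276, 0.68] rot [-0.002, 0.002, -0.0] -> [ 0.545 -0.167  0.106] rows>= 1.8
```

View pics/t6.png

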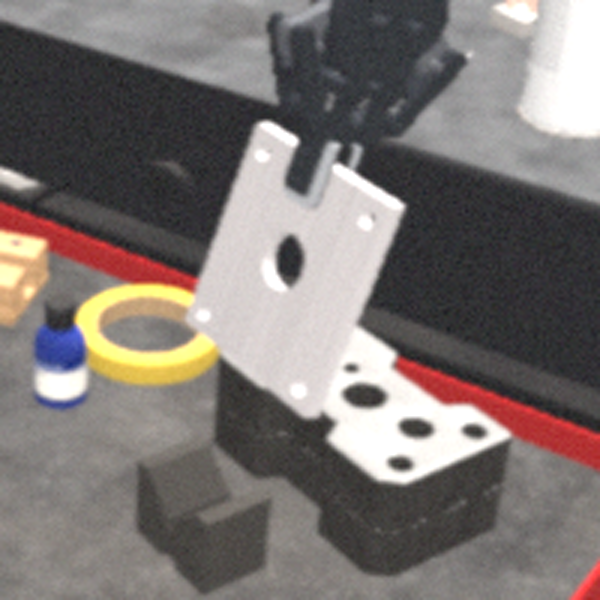

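The plate is held squarely, tilted over the gap. Its lower corners are near crop (190,320) and (312,418). I'll check these against the predicted positions before lowering.

```bash
python3 -c "
from h import *
o=observe();r=R.from_rotvec(o['tcp_rot']);
for x in(.058,-.052):
  for y in(-.005,.005):
    u,v=proj('scene',o['tcp_pos']+r.apply([x,y,.1002]));print(x,y,round((u-320)*3),round((v-130)*3))
"
```

```text
0.058 -0.005 180 316
0.058 0.005 193 316
-0.052 -0.005 301 410
-0.052 0.005 314 410
```

The prediction matches within about 1 px once the 3 mm lateral offset is applied. Lowering.

>>> {"api": "drive_tool", "payload": {
  "deltas": [
    {"slide": [0.001,0.1,0.25],"rotation": [0,0,0],"gripper": 0},
    {"slide": [0.002,0.18,0.45],"rotation": [0,0,0],"gripper": 0},
    {"slide": [0.003,0.24,0.59],"rotation": [-0.002,0.002,0],"gripper": 0},
    {"slide": [0.003,0.276,0.68],"rotation": [-0.002,0.002,0],"gripper": 0},
    {"slide": [0.003,0.276,0.68],"rotation": [-0.002,0.002,0],"gripper": 0}
  ]
}}

```text
time: 13.55
tcp_pos: [0.5442, -0.1681, 0.1058]
tcp_rot: [-2.327, -1.627, 0.288]
ft_force: [-0.3, 0.8, -3.0]
opening: 0.0096
finger_force: 40.1
```

```bash
python3 -c "
from h import *
read_camera('scene');o=observe();print(o['tcp_pos'],o['ft_force'])
plan([((.545,-.1674,.0965),-20,20)])"
```

```text
[ 0.54483147 -0.16860849  0.10660278] [ 0.05137478 -0.18448697 -4.18746116]
slide [0.008, 0.021, 0.064] rot [-0.0, -0.0, -0.0] -> [ 0.545 -0.167  0.096] rows>= 0.2
```

>>> {"api": "drive_tool", "payload": {
  "deltas": [
    {"slide": [0.004,0.01,0.03],"rotation": [0,0,0],"gripper": 0},
    {"slide": [0.008,0.021,0.06],"rotation": [0,0,0],"gripper": 0},
    {"slide": [0.008,0.021,0.064],"rotation": [0,0,0],"gripper": 0},
    {"slide": [0.008,0.021,0.064],"rotation": [0,0,0],"gripper": 0}
  ]
}}

```text
time: 14.1
tcp_pos: [0.5453, -0.1681, 0.0965]
tcp_rot: [-2.33, -1.627, 0.286]
ft_force: [1.7, 0.2, -1.9]
opening: 0.0093
finger_force: 40.5
```

>>> {"api": "drive_tool", "payload": {
  "deltas": [
    {"slide": [0,0.004,0.01],"rotation": [0,0,0],"gripper": 0},
    {"slide": [0,0.004,0.01],"rotation": [0,0,0],"gripper": 0}
  ]
}}

```text
time: 14.35
tcp_pos: [0.5458, -0.1681, 0.096]
tcp_rot: [-2.33, -1.627, 0.286]
ft_force: [2.6, 1.4, 7.3]
opening: 0.0094
finger_force: 41.8
```

>>> {"api": "drive_tool", "payload": {
  "deltas": [
    {"slide": [0,0,0],"rotation": [0,0,0],"gripper": 13},
    {"slide": [0,0,0],"rotation": [0,0,0],"gripper": 17},
    {"slide": [0,0,0],"rotation": [0,0,0],"gripper": 22},
    {"slide": [0,0,0],"rotation": [0,0,0],"gripper": 28},
    {"slide": [0,0,0],"rotation": [0,0,0],"gripper": 32}
  ]
}}

```text
time: 14.98
tcp_pos: [0.5446, -0.1679, 0.0943]
tcp_rot: [-2.328, -1.626, 0.288]
ft_force: [0.8, -0.4, -0.3]
opening: 0.0316
finger_force: 0.0
```

```bash
python3 -c "
from h import *
im2=read_camera('scene')
o=observe();print(o['tcp_pos'],o['ft_force'],o['opening'])
cv2.imwrite('pics/t7.png',cv2.resize(np.clip(im2[130:330,320:520,::-1]*1.5,0,255).astype(np.uint8),(600,600),interpolation=2))"
```

```text
[ 0.5446114 -0.1679444  0.094362 ] [-0.30162146 -0.11635374  1.04734963] 0.032190359309219374
```

View pics/t7.png

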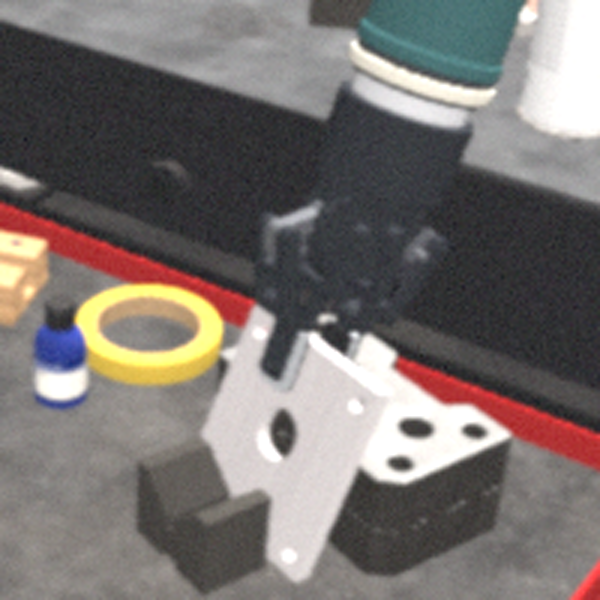

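The plate leans on the stack behind the V-block and the fingers are free on both sides. Withdrawing along the tool axis.

>>> {"api": "drive_tool", "payload": {
  "deltas": [
    {"slide": [0,0,-0.06],"rotation": [0,0,0],"gripper": 32},
    {"slide": [0,0,-0.15],"rotation": [0,0,0],"gripper": 32},
    {"slide": [0,0,-0.35],"rotation": [0,0,0],"gripper": 32},
    {"slide": [0,0,-0.6],"rotation": [0,0,0],"gripper": 32},
    {"slide": [0,0,-0.85],"rotation": [0,0,0],"gripper": 32}
  ]
}}

```text
time: 15.65
tcp_pos: [0.5866, -0.1833, 0.2164]
tcp_rot: [-2.33, -1.627, 0.287]
ft_force: [0.8, -0.7, -0.1]
opening: 0.0319
finger_force: 0.0
```

>>> {"api": "drive_tool", "payload": {
  "deltas": [
    {"slide": [0,0,0],"rotation": [0,0,0],"gripper": 32},
    {"slide": [0,0,0],"rotation": [0,0,0],"gripper": 32}
  ]
}}

```text
time: 15.9
tcp_pos: [0.5857, -0.183, 0.2144]
tcp_rot: [-2.329, -1.626, 0.287]
ft_force: [-0.2, 0.5, -0.7]
opening: 0.0317
finger_force: 0.0
```

```bash
python3 -c "
from h import *
im2=read_camera('scene')
o=observe();print(o['tcp_pos'],o['ft_force'],o['opening'])
cv2.imwrite('pics/t8.png',cv2.resize(np.clip(im2[130:330,320:520,::-1]*1.5,0,255).astype(np.uint8),(600,600),interpolation=2))
# predicted corners for foot at x=-.0817,y=0, lean 23deg
n=np.radians(-20);X=np.array([np.cos(n),np.sin(n),0]);Y=np.array([-X[1],X[0],0]);k=np.array([0,0,1.]);t=np.radians(22.6);u=np.sin(t)*X+np.cos(t)*k;m=np.cos(t)*X-np.sin(t)*k
f=np.array([.5886,-.1866,.002])-.0816*X
for s in(0,.125):
  for y in(-.055,.055): a,b=proj('scene',f+s*u+y*Y-.005*m);print(s,y,round((a-320)*3),round((b-130)*3))
"
```

```text
[ 0.58517421 -0.18275796  0.21373743] [-0.82533152  0.03824951 -0.76493493] 0.03200064461758819
0 -0.055 296 582
0 0.055 183 479
0.125 -0.055 382 392
0.125 0.055 257 300
```

View pics/t8.png

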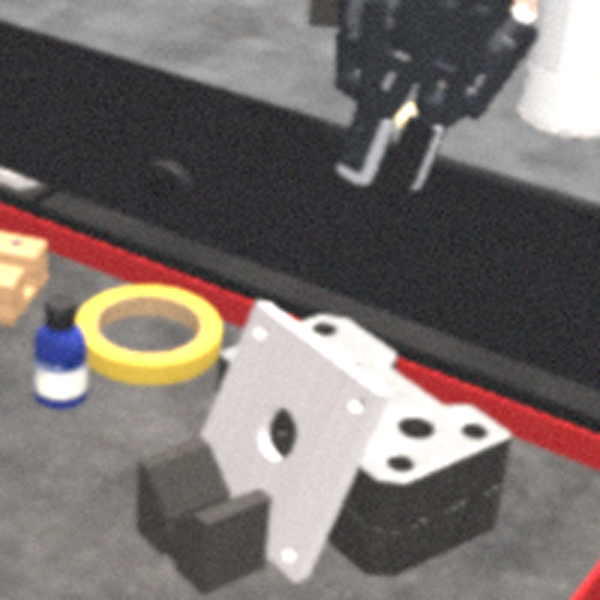

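The observed corners (258,300), (383,392) and (297,582) match the predicted lean within a pixel. Both objects are released, so I'm handing in.

```bash
python3 -c "
from cell import *
print(hand_in())"
```

```text
the job is handed in; nothing more can be done
None
```

I handed the job in at about 16 s: by the last camera view the V-block stands centred with a gap of about 45 mm, and the plate leans squarely on the stack behind it at about 0.39 rad, both released; the hand-in returned no verdict.

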